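# Unbolt the packing crate

## Task

Unbolt the lid of the plywood packing crate: hold the sprung safety catch beside the bolt down with one fingertip and, keeping it down, push the bolt's handle with the other fingertip until the bolt is fully drawn back out of its keeper. Then let the catch spring up again so that it holds the bolt open, and take the hand away. Pick nothing up, and leave the things lying on and around the crate where they are.

Things in the scene. Friction and masses are not known exactly. Their poses are not given: they have to be found in the camera images.
- crate: Plywood packing crate, 360 (x) x 480 (y) x 170 mm high, fixed on the table; flat lid of two leaves meeting in a seam along the crate's x at y = 0. Origin: centre of its underside, z up; at yaw 0 its x points away from the robot; it is turned up to 25 degrees either way. The steel bolt lies on the +y leaf. In the other entries x and y are the crate's and heights are above the lid's top.
- keeper (a point): Top middle of the keeper, a steel staple 32 mm high, 30 (x) x 18 (y) mm, on the -y leaf close to the seam. The bolt, a 14 mm round bar 188 mm long, runs from here along +y, its axis 19 mm high, at the same x as this point; two more staples of the same height guide it, 41 and 163 mm from here in +y.
- bolt_handle (a point): Middle of the handle's face towards the keeper (-y face): push it in +y. Moves with the bolt. The handle is an upright steel plate on the +x side of the bar, 6 mm thick in y, reaching 48 mm from the bar's axis in x, 12 to 46 mm high; this point is 26 mm from the bar's axis and 29 mm high. Beside the handle a fingertip has only a 3 mm back plate below it.
- bolt (a joint): Slide of the bolt along +y, in m: 0 = shot home in the keeper, 0.036 = fully drawn back (end stop). Friction about 2 N. While the catch is up the bolt moves only 2 mm, then a lug on its side meets the catch's tongue. Beyond 0.032 the lug has passed: the catch can spring up behind it and hold the bolt open.
- catch_pad (a point): Middle of the top of the catch's plate, on the -x side of the bar, 42 mm from its axis; moves with the catch. Steel plate 48 (x) x 88 (y) mm, hinged along its outer edge 33 mm from this point in -x, with a 10 mm wide tongue on its inner edge. In y it lies 6 mm beyond (+y) the handle's pushing face as it is with the bolt home. It is 23 mm high when up, 15 mm when pressed flat.
- catch (a joint): Angle of the sprung catch in rad: 0 = up (locking), grows as its plate is pressed down; 0.17 or more frees the bolt, 0.24 = plate level, 0.26 = stop. Pressing at the middle takes about 3 N at first, 9 N at the stop. A fingertip may slide along the plate in y while pressing; the plate's height does not change that way.
- tape_roll: Bystander: roll of brown packing tape, 100 mm across, 48 mm high, lying on the -y leaf of the lid. Origin: centre of its underside.
- tape_measure: Bystander: black tape measure, 66 x 70 x 36 mm, on the -y leaf of the lid. Origin: centre of its underside.
- cutter: Bystander: closed cutter knife, 150 x 24 x 16 mm, on the +y leaf of the lid along its far (+x) edge. Origin: centre of its underside; long side along its x.
- mug: Bystander: white mug, 82 mm across, 92 mm high, on the table. Origin: centre of its underside.
- books: Bystander: stack of four books, about 190 x 260 x 98 mm, on the table. Origin: centre of its underside.
- plates: Bystander: stack of white plates, 214 mm across, 40 mm high, on the table. Origin: centre of its underside.
- bowl: Bystander: blue bowl, 124 mm across, 60 mm high, on the table. Origin: centre of its underside.

How it is judged:
On the way, in this order (a step that is already met when the one before it is completed fails the run):
1. a fingertip holds the catch down while the bolt is still home (value of joint catch above 0.16 rad and value of joint bolt below 0.005 m and contact force between the fingers and catch above 0.5 N), for 0.1 s.
2. the bolt is drawn fully back while a fingertip still holds the catch down (value of joint catch above 0.16 rad and value of joint bolt above 0.0315 m and contact force between the fingers and catch above 0.5 N), for 0.1 s.
At the end, for the whole second after the job is handed in: the bolt is drawn back (joint above 0.031 of 0.036 m) and at rest, the catch has sprung up again behind it (joint below 0.05 rad), and the robot touches nothing (value of joint bolt above 0.031 m and value of joint catch below 0.05 rad and velocity of joint bolt between -0.01 and 0.01 m/s).
It fails at once if the bolt is forced past the catch without the catch being held down (value of joint bolt between 0.006 and 0.028 m and value of joint catch below 0.11 rad).
It fails at once if a bystander on or around the crate is shifted or lifted by more than 25 mm (distance of any of tape_roll, tape_measure, cutter, mug, books, plates, bowl from where it was at the start of the episode above 0.025 m).
It also fails if it takes over 38 s, if anything falls off the work surface, if the arm or the gripper's body presses on something with over 40 N, if the wrist force passes 120 N, or if a joint passes its speed limit or range.

## Robot

A 6-joint arm with a two-finger parallel gripper is mounted at the origin on the work surface. World frame = base frame: x ahead of the robot, y to its left, z up, the work surface at z = 0. Lengths are in m, angles in rad, forces in N, time in s.
With the tool pointing down it reaches from about 0.3 to 0.825 m from the base axis. Payload 5.4 kg.
Tool frame: the origin (TCP) lies at the very end of the fingers, on their centre line; the grasp point (between the pads) lies 19 mm behind it; z points along the fingers, x is the direction in which the jaws open and shut, and the axes are right-handed (so a half turn about z gives the same grasp; the last joint's range is limited). The gripper opens to 92 mm and grips with 3 to 60 N. Pads are 20 mm wide; open, the fingers measure 128 mm over their backs; the gripper's body (75 mm by 189 mm) begins 69 mm behind the grasp point.
Start: joints at [0.954, 0.158, 1.597, -0, 1.386, -0.21], TCP at [0.228, 0.528, 0.215] pointing down, gripper open.
Joint ranges: [-2.91, 2.91], [-0.94, 2.29], [0.18, 2.7], [-1.29, 4.43], [0.17, 2.64], [-3, 3]. Speed limits (rad/s): [2.57, 2.57, 3.14, 3.14, 3.14, 3.14].

## Interface

Orientations are given as a rotation vector (axis times angle).
In Python, from workcell import bot gives the robot as it stands. Calls block until the motion is done:
- bot.goto(position, orientation): joint-space move of the TCP to a pose.
- bot.line_to(position, rot=None, max_speed=0.15): straight line of the TCP; rot=None keeps the orientation; max_speed is the mean speed in m/s.
- bot.set_joints(angles): joint-space move.
- bot.set_gripper(opening, newtons=None): opening from 0.0 (shut) to 1.0 (fully open); newtons is the grip in N (None keeps the last); returns when the fingers have stopped.
- bot.hold(seconds).
- bot.inverse_kinematics(position, orientation): joint angles nearest the present ones, or None.
- bot.read_camera(name): name is "scene" or "side" or "wrist"; returns a dict with "pixels" (400x640x3 uint8, blue, green, red), "fx", "fy", "cx", "cy" (pixels), "R" (3x3) and "t" (3): a world point X has camera coordinates R X + t. Camera axes: x right, y down, z forward; pixel columns grow to the right and rows downward; lengths in m; the calibration is good to about 2 mm. A picture is of the moment at which its call begins. There is no depth.
A pose or a line that the arm cannot do raises bot.MotionError and nothing moves.
- bot.job_done(): hands the job in, once; it reports no verdict.
Readings, each from a call of its own:
- bot.current_clock(): time.
- bot.current_joints(): joint angles.
- bot.current_joint_vel(): joint speeds.
- bot.current_effort(): joint torques, N m.
- bot.current_ee_pos(): TCP position.
- bot.current_tool_rot(): TCP orientation.
- bot.current_contact_force(): force on the tool from outside, world axes, zero at the start.
- bot.current_ft_torque(): the same for the moment, N m.
- bot.current_opening(): opening from 0.0 (shut) to 1.0 (fully open).
Only numpy, scipy, OpenCV 4.12 (cv2) and the standard library are available. Lean on these libraries where they do the work, as an engineer would, in place of code of your own. Each camera call takes 0.05 s, during which the arm holds its last target.

## Working session

There is one attempt and no reset: what is moved stays moved. The work goes in short steps, each a Python script; the robot and the scene stay as the last script left them, time stands still between calls to the robot, and variables do not carry over. Pictures are saved under pics/ and viewed, and the job is handed in when it is done.

```bash
mkdir -p pics; ls
python3 - <<'E'
from workcell import bot
import cv2,numpy as np,pickle
d={}
for n in ["scene","side","wrist"]:
    c=bot.read_camera(n); d[n]=c; cv2.imwrite(f"pics/{n}0.png",c["pixels"]); print(n,c["fx"],c["cx"],c["cy"],(-c["R"].T@c["t"]).round(3))
pickle.dump(d,open("cams0.pkl","wb"))
print(bot.current_clock(),bot.current_tool_rot(),bot.current_opening(),bot.current_contact_force())
E
```

```text
pics
scene 456.7180048336276 319.56043748432626 194.44055412014458 [0.912 0.747 1.317]
side 478.6368036769686 323.85770246815986 204.62826776337002 [0.186 1.129 1.626]
wrist 309.85994584219145 318.7228075133511 197.51719539198936 [0.156 0.558 0.384]
0.15 [ 2.62392602e+00  1.72664944e+00 -2.03969211e-03] 1.0033809669938565 [ 0.3415017  -0.64955069  0.84124117]
```

View pics/scene0.png

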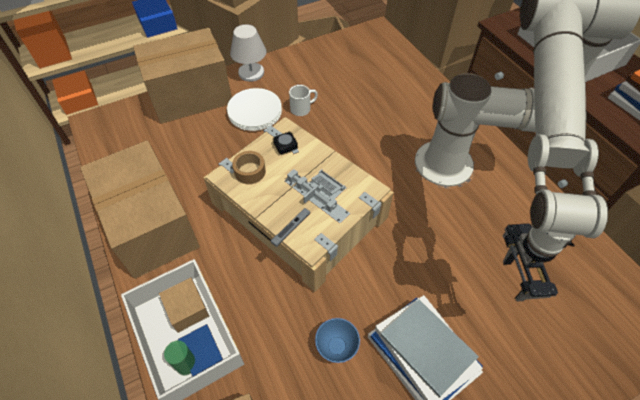

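View pics/side0.png

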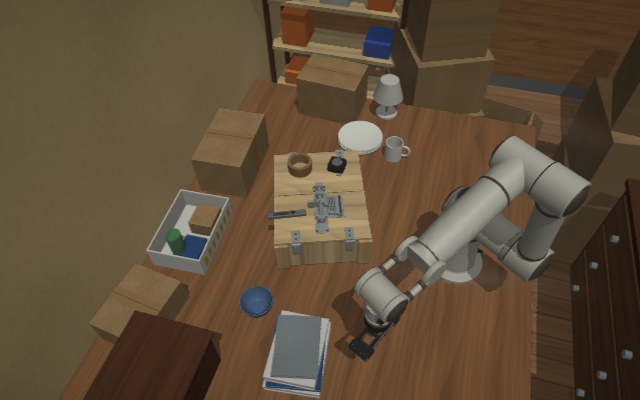

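View pics/wrist0.png

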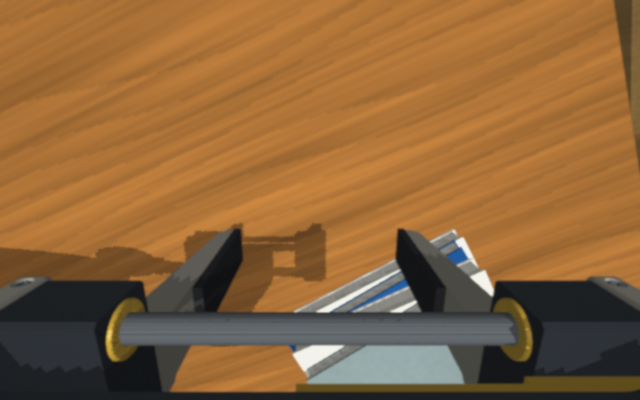

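Run:
```python
import cv2,pickle
d=pickle.load(open("cams0.pkl","rb"))
a=d["scene"]["pixels"][110:290,195:400]; cv2.imwrite("pics/sc_c.png",cv2.resize(a,None,fx=3.9,fy=3.3*1.0,interpolation=2) if 0 else cv2.resize(a,None,fx=3.3,fy=3.3,interpolation=2))
a=d["side"]["pixels"][145:270,260:380]; cv2.imwrite("pics/si_c.png",cv2.resize(a,None,fx=4.7,fy=4.7,interpolation=2))
```

```text
(no output)
```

View pics/sc_c.png

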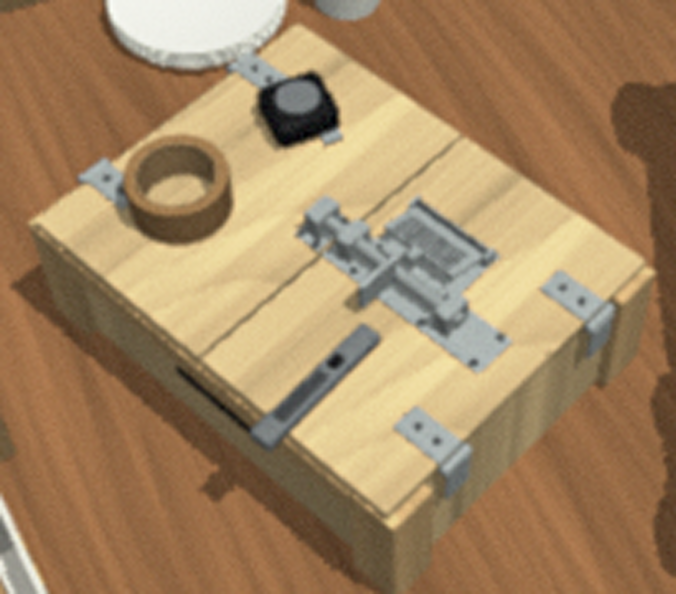

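View pics/si_c.png

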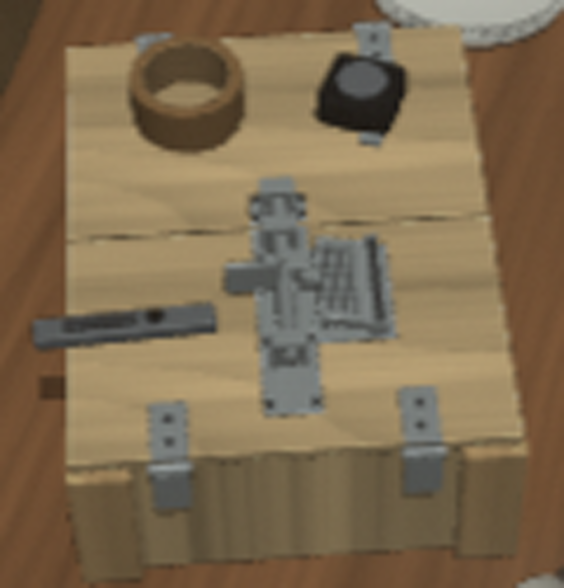

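```bash
cat > h.py <<'E'
import numpy as np,pickle,cv2
def back(c,uv,z):
    uv=np.atleast_2d(uv).astype(float)
    r=np.c_[(uv[:,0]-c["cx"])/c["fx"],(uv[:,1]-c["cy"])/c["fy"],np.ones(len(uv))]@c["R"]
    o=-c["R"].T@c["t"]; return o+r*((z-o[2])/r[:,2])[:,None]
def proj(c,X):
    p=np.atleast_2d(X)@c["R"].T+c["t"]; return np.c_[c["fx"]*p[:,0]/p[:,2]+c["cx"],c["fy"]*p[:,1]/p[:,2]+c["cy"]]
E
python3 - <<'E'
from h import *
d=pickle.load(open("cams0.pkl","rb"))
s=np.array([195,110])+np.array([[297,25],[653,270],[388,515],[32,228]])/3.3
t=np.array([260,145])+np.array([[462,27],[523,440],[66,462],[66,45]])/4.7
for n,u in(("scene",s),("side",t)):
    P=back(d[n],u,.17);print(n,P.round(4).tolist());print(np.linalg.norm(P-np.roll(P,-1,0),axis=1).round(3),P.mean(0).round(4))
    # top(-x,-y), right(-x,+y), bottom(+x,+y), left(+x,-y)
    ex=(P[2]+P[3]-P[0]-P[1]); print(np.degrees(np.arctan2(ex[1],ex[0])), )
    ey=(P[1]+P[2]-P[0]-P[3]); print(np.degrees(np.arctan2(-ey[0],ey[1])))
# keeper top + catch + handle rough
sk=np.array([195,110])+np.array([[323,205],[450,305]])/3.3
tk=np.array([260,145])+np.array([[278,202],[290,345]])/4.7
print(back(d["scene"],sk,.202),back(d["side"],tk,.202))
E
```

```text
scene [[0.4884, -0.3252, 0.17], [0.3275, 0.1192, 0.17], [0.6632, 0.2307, 0.17], [0.8278, -0.1962, 0.17]]
[0.473 0.354 0.458 0.363] [ 0.5767 -0.0429  0.17  ]
19.6074798872052
20.4796989010935
side [[0.4764, -0.3264, 0.17], [0.3223, 0.109, 0.17], [0.6624, 0.2252, 0.17], [0.8195, -0.2089, 0.17]]
[0.462 0.359 0.462 0.363] [ 0.5702 -0.0503  0.17  ]
18.887234589645544
19.69183385309355
[[ 0.57833958 -0.06989386  0.202     ]
 [ 0.52649935  0.08546689  0.202     ]] [[ 0.57013948 -0.0514127   0.202     ]
 [ 0.51803648  0.09091148  0.202     ]]
```

```bash
cat >> h.py <<'E'
from scipy.spatial.transform import Rotation as Ro
def toolrot(yaw,flip=0):
    # tool z down, tool x along crate x (or -x)
    return (Ro.from_euler('z',yaw+np.pi*flip)*Ro.from_euler('x',np.pi)).as_rotvec()
E
python3 - <<'E'
from h import *
from workcell import bot
d=pickle.load(open("cams0.pkl","rb"))["wrist"]
T=Ro.from_rotvec(bot.current_tool_rot()); o=-d["R"].T@d["t"]
ct=T.inv().apply(o-bot.current_ee_pos()); print("cam in tool",ct, "view dir tool",T.inv().apply(d["R"][2]))
yaw=np.radians(19.7)
A=np.array([.553,.02,.185])
for f in(0,1,-1):
    r=toolrot(yaw,f); R=Ro.from_rotvec(r)
    for z in (.33,.38):
        p=A-R.apply(ct)*[1,1,0]; p[2]=z
        print(f,z,p,bot.inverse_kinematics(p,r),bot.inverse_kinematics([.55,.02,.19],r))
E
```

```text
cam in tool [-0.00083513 -0.07753171 -0.16966707] view dir tool [-4.77850771e-04  2.73586079e-01  9.61847404e-01]
0 0.33 [ 0.57992183 -0.05271231  0.33      ] [-2.98033008e-01  1.28223654e-01  1.40551632e+00 -4.44089210e-16
  1.60785268e+00 -6.41862870e-01] [-1.83269555e-01  1.14492387e-01  1.69499635e+00 -4.44089210e-16
  1.33210392e+00 -5.27099418e-01]
0 0.38 [ 0.57992183 -0.05271231  0.38      ] [-2.98033008e-01  1.27331434e-01  1.31053894e+00 -4.44089210e-16
  1.70372227e+00 -6.41862870e-01] [-1.83269555e-01  1.14492387e-01  1.69499635e+00 -4.44089210e-16
  1.33210392e+00 -5.27099418e-01]
1 0.33 [0.52607817 0.09271231 0.33      ] [-5.19409752e-02  5.80791257e-04  1.53924326e+00  0.00000000e+00
  1.60176861e+00  2.74582182e+00] [-0.18326956  0.11449239  1.69499635  0.          1.33210392  2.61449324]
1 0.38 [0.52607817 0.09271231 0.38      ] [-5.19409752e-02 -1.08787056e-03  1.44495207e+00  0.00000000e+00
  1.69772845e+00  2.74582182e+00] [-0.18326956  0.11449239  1.69499635  0.          1.33210392  2.61449324]
-1 0.33 [0.52607817 0.09271231 0.33      ] [-5.19409752e-02  5.80791257e-04  1.53924326e+00  0.00000000e+00
  1.60176861e+00  2.74582182e+00] [-0.18326956  0.11449239  1.69499635  0.          1.33210392  2.61449324]
-1 0.38 [0.52607817 0.09271231 0.38      ] [-5.19409752e-02 -1.08787056e-03  1.44495207e+00  0.00000000e+00
  1.69772845e+00  2.74582182e+00] [-0.18326956  0.11449239  1.69499635  0.          1.33210392  2.61449324]
```

Run:
```python
from h import *
from workcell import bot
r=toolrot(np.radians(19.7))
bot.goto([0.58,-0.0527,.33],r)
bot.set_gripper(.63)
bot.hold(.2)
d={n:bot.read_camera(n) for n in("wrist","scene","side")}
pickle.dump(d,open("cams1.pkl","wb"))
im=d["wrist"]["pixels"];cv2.imwrite("pics/w1.png",im)
cv2.imwrite("pics/w1c.png",cv2.resize(im[0:240,180:500],None,fx=2.5,fy=2.5,interpolation=2))
print(bot.current_clock(),bot.current_ee_pos(),bot.current_contact_force(),bot.current_opening())
```

```text
3.6083 [ 0.57999429 -0.05269855  0.32998593] [0.13765858 0.38392776 0.45131175] 0.6301796032366448
```

View pics/w1.png

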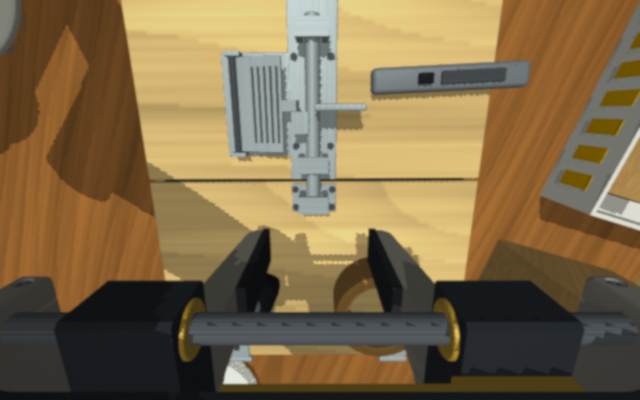

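View pics/w1c.png

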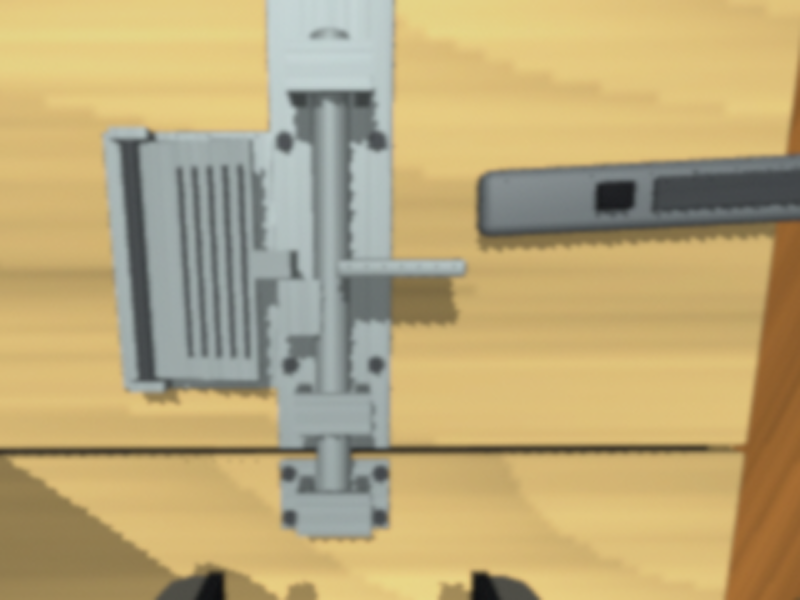

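Run:
```python
from h import *
d=pickle.load(open("cams1.pkl","rb"));c=d["wrist"]
f=lambda u,v:(u/2.5+180,v/2.5)
def rot(p,yaw=np.radians(19.7)):
    return p
B=lambda u,v,z:back(c,[f(u,v)],.17+z)[0]
pts={"seamL":B(5,452,0),"seamR":B(700,448,0),"bar1":B(331,110,.019),"bar2":B(332,380,.019),"keeper":B(334,514,.032),"far":B(330,71,.032),"st2":B(333,414,.032),
"hface_in":B(345,275,.046),"hface_out":B(465,275,.046),"catchL":B(142,150,.015),"catchtop":B(200,135,.021),"catchbot":B(210,383,.021),"cut":B(480,205,.008)}
s=pts["seamR"]-pts["seamL"];print("yaw seam",np.degrees(np.arctan2(s[1],s[0])))
b=pts["bar1"]-pts["bar2"];print("yaw bar",np.degrees(np.arctan2(-b[0],b[1])))
b=pts["far"]-pts["keeper"];print("yaw staples",np.degrees(np.arctan2(-b[0],b[1])),np.linalg.norm(b))
Rz=Ro.from_euler('z',-19.7,degrees=True)
for k,v in pts.items(): print(k,v.round(4),(Rz.apply(v-pts["keeper"])*1000).round(1))
for n in("scene","side"):
    print(n,proj(d[n],[pts["keeper"],pts["hface_out"],pts["far"]]).round(1))
    im=d[n]["pixels"].copy(); u=proj(d[n],[pts["keeper"],pts["hface_out"],pts["far"]])
    u0=u.mean(0).astype(int); k=8; a=cv2.resize(im[u0[1]-35:u0[1]+35,u0[0]-45:u0[0]+45],None,fx=k,fy=k,interpolation=2)
    for q in u: cv2.circle(a,tuple(((q-u0+[45,35]+.5)*k).astype(int)),4,(0,0,255),1)
    cv2.imwrite(f"pics/{n}1c.png",a)
```

```text
yaw seam 20.004400575840496
yaw bar 19.577494870137066
yaw staples 19.89924276026823 0.16053641904579807
seamL [ 0.4382 -0.1013  0.17  ] [-143.9   18.4  -32. ]
seamR [0.7227 0.0022 0.17  ] [158.9  20.  -32. ]
bar1 [0.5286 0.0715 0.189 ] [ -0.5 150.6 -13. ]
bar2 [ 0.5616 -0.0213  0.189 ] [ -0.7  52.1 -13. ]
keeper [ 0.5799 -0.0701  0.202 ] [0. 0. 0.]
far [0.5252 0.0808 0.202 ] [ -0.6 160.5   0. ]
st2 [ 0.566  -0.0319  0.202 ] [-0.2 40.7  0. ]
hface_in [0.553  0.0186 0.216 ] [ 4.6 92.6 14. ]
hface_out [0.5928 0.0329 0.216 ] [46.9 92.6 14. ]
catchL [0.466  0.0354 0.185 ] [-71.6 137.8 -17. ]
catchtop [0.4863 0.0472 0.191 ] [-48.5 142.  -11. ]
catchbot [ 0.5162 -0.0385  0.191 ] [-49.3  51.2 -11. ]
cut [0.5937 0.061  0.178 ] [ 57.2 118.8 -24. ]
scene [[292.4 172.2]
 [303.3 195.2]
 [331.  201.1]]
side [[318.1 184.1]
 [307.1 200.4]
 [320.6 215.9]]
```

View pics/scene1c.png

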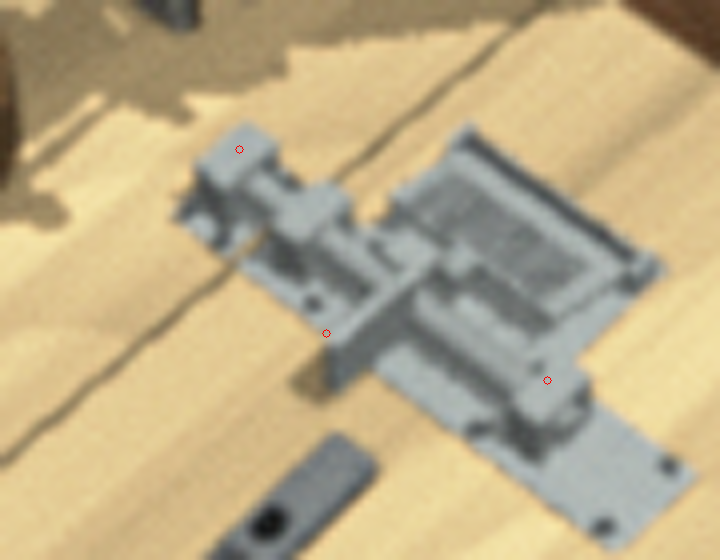

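View pics/side1c.png

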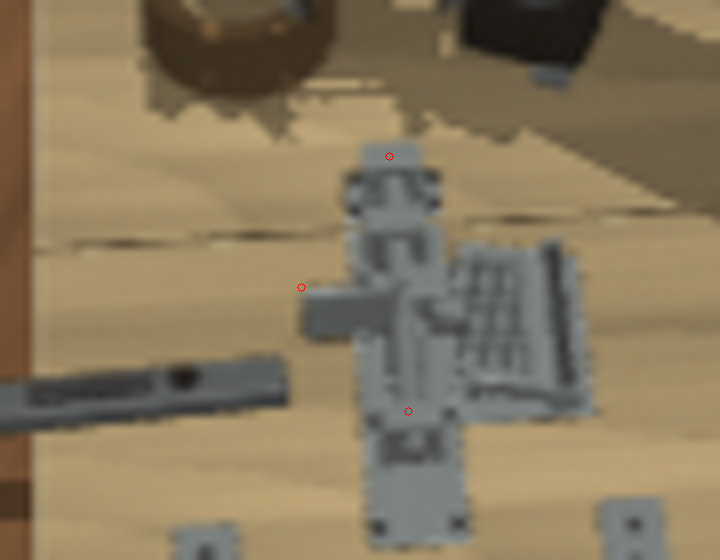

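```bash
cat >> h.py <<'E'
YAW=np.radians(19.8); K=np.array([.5799,-.0701,.17])
def W(x,y,h): # crate-aligned mm rel. keeper, height over lid
    return K+Ro.from_euler('z',YAW).apply(np.array([x,y,h])/1000)
def F(bot):
    f=Ro.from_euler('z',-YAW).apply(bot.current_contact_force()); return f.round(2)
def L(bot):
    p=Ro.from_euler('z',-YAW).apply(np.array(bot.current_ee_pos())-K)*1000; return p.round(2)
E
python3 - <<'E'
from h import *
from workcell import bot
r=toolrot(YAW)
bot.goto(W(-7.4,75.5,80),r)
bot.line_to(W(-7.4,75.5,33),r,max_speed=.1)
bot.hold(.2);print(F(bot),L(bot))
for h in (28,25,23,21,19,18,17,16,15.5):
    bot.line_to(W(-7.4,75.5,h),r,max_speed=.02); bot.hold(.1)
    f=F(bot);print(h,f,L(bot))
    if f[2]>8.5: break
c=bot.read_camera("wrist");cv2.imwrite("pics/w2.png",c["pixels"])
for n in("scene","side"):
    c=bot.read_camera(n);cv2.imwrite(f"pics/{n}2.png",cv2.resize(c["pixels"][145:250,260:380],None,fx=5,fy=5,interpolation=2))
print(bot.current_clock())
E
```

```text
[0.78 0.38 0.06] [-6.88 75.14 34.  ]
28 [ 0.14 -0.05  0.22] [-7.4  75.54 27.99]
25 [-0.32  0.8  -0.05] [-7.48 75.54 24.92]
23 [0.94 0.11 3.87] [-7.15 75.44 23.39]
21 [2.   1.3  4.36] [-6.95 75.38 21.39]
19 [2.65 0.83 5.08] [-7.   75.32 19.39]
18 [3.31 0.84 4.83] [-6.89 75.3  18.52]
17 [3.16 2.08 5.87] [-6.77 75.3  17.68]
16 [2.84 0.55 6.84] [-6.68 75.3  16.79]
15.5 [3.03 0.73 6.6 ] [-6.63 75.3  16.34]
8.4083
```

View pics/w2.png

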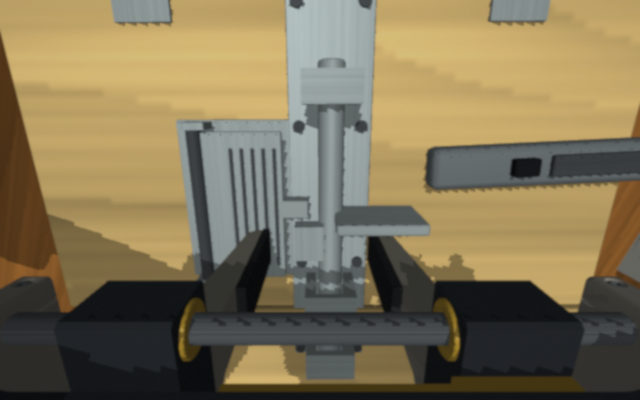

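View pics/scene2.png

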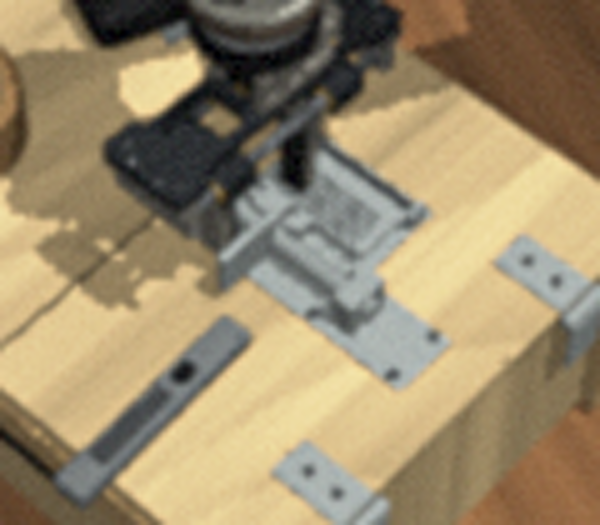

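Run:
```python
from h import *
from workcell import bot
r=toolrot(YAW)
for h in np.arange(15,11,-.5):
    bot.line_to(W(-7.4,75.5,h),r,max_speed=.02); bot.hold(.1)
    f=np.mean([F(bot) for _ in range(3)],0);print(h,f,L(bot))
    if f[2]>11.5: break
print(bot.current_clock())
```

```text
15.0 [2.72 1.15 6.83] [-6.56 75.32 15.94]
14.5 [3.22 1.66 7.41] [-6.57 75.29 15.5 ]
14.0 [3.66 1.22 8.2 ] [-6.52 75.29 15.12]
13.5 [2.04 0.99 8.12] [-6.51 75.29 14.7 ]
13.0 [2.94 1.76 9.54] [-6.5  75.26 14.58]
12.5 [ 1.66  2.98 11.78] [-6.49 75.26 14.5 ]
10.5083
```

Run:
```python
from h import *
from workcell import bot
r=toolrot(YAW)
for y in [78,80,82,84,86,88,92,96,100,104,108,111,113,115,116,117,118,119,120,121,122,123,124]:
    bot.line_to(W(-7.4,y,12.7),r,max_speed=.03); bot.hold(.03)
    f=np.mean([F(bot) for _ in range(3)],0).round(2);print(y,f,L(bot))
    if f[2]<5 or f[2]>25 : print("odd z"); break
    if y<100 and f[1]<-10: print("blocked"); break
    if f[1]<-12: break
c=bot.read_camera("wrist");cv2.imwrite("pics/w3.png",c["pixels"])
print(bot.current_clock())
```

```text
78 [ 2.21 -2.75 10.54] [-6.54 76.3  14.58]
80 [ 0.75 -4.59  8.86] [-6.62 77.67 14.58]
82 [ 0.2  -5.08  9.46] [-6.71 79.44 14.6 ]
84 [ 0.51 -5.4   8.23] [-6.76 81.36 14.61]
86 [ 1.1  -5.91  8.66] [-6.81 83.12 14.6 ]
88 [-0.15 -7.16  8.16] [-6.77 84.85 14.64]
92 [ 0.27 -5.91  7.99] [-6.83 88.98 14.61]
96 [-0.15 -6.09  8.02] [-6.81 93.   14.64]
100 [-0.36 -6.41  7.96] [-6.83 97.   14.62]
104 [-0.57 -6.08  9.04] [ -6.86 101.03  14.6 ]
108 [-0.09 -5.72  9.6 ] [ -6.85 105.06  14.62]
111 [ 0.15 -6.46  9.77] [ -6.88 108.06  14.58]
113 [-0.02 -5.36  9.24] [ -6.87 109.92  14.6 ]
115 [-0.61 -7.    9.08] [ -6.88 111.92  14.59]
116 [ 0.14 -7.02  9.66] [ -6.89 112.83  14.59]
117 [-0.51 -7.4   8.99] [ -6.89 113.8   14.6 ]
118 [-0.86 -7.27 10.25] [ -6.9 114.8  14.6]
119 [ 0.48 -7.16  9.06] [ -6.87 115.8   14.62]
120 [ 0.35 -6.98  8.91] [ -6.91 116.82  14.57]
121 [ 0.13 -8.82  8.7 ] [ -6.88 117.3   14.61]
122 [ -1.29 -12.61   7.19] [ -6.89 117.34  14.68]
16.675
```

View pics/w3.png

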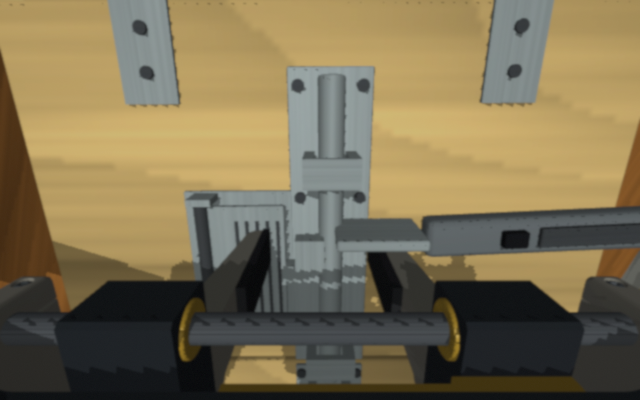

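Run:
```python
from h import *
from workcell import bot
r=toolrot(YAW)
bot.hold(.2)
bot.line_to(W(-7.4,121,12.7),r,max_speed=.03)
bot.line_to(W(-7.4,120,30),r,max_speed=.05); print(F(bot),L(bot))
bot.line_to(W(-7.4,117,52),r,max_speed=.08)
bot.line_to(W(-7.4,80,180),r,max_speed=.15)
bot.hold(.2);print(F(bot),L(bot),bot.current_clock())
d={n:bot.read_camera(n) for n in("wrist","scene","side")}
pickle.dump(d,open("cams4.pkl","wb"))
im=d["wrist"]["pixels"];cv2.imwrite("pics/w4.png",im)
cv2.imwrite("pics/sc4.png",cv2.resize(d["scene"]["pixels"][150:250,260:380],None,fx=5,fy=5,interpolation=2))
```

```text
[-1.   -7.83  1.41] [ -8.68 117.54  29.38]
[0.38 0.73 1.36] [ -7.7   80.39 179.05] 19.2917
```

View pics/w4.png

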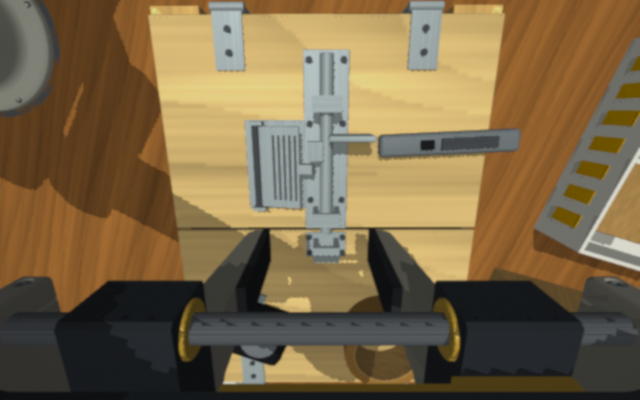

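View pics/sc4.png

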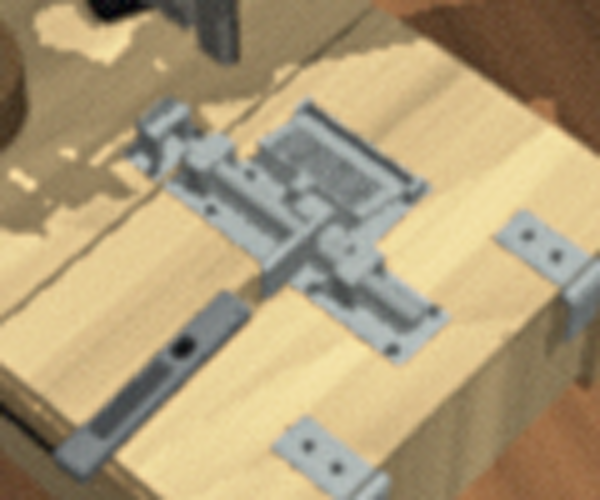

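Run:
```python
from h import *
d=pickle.load(open("cams4.pkl","rb"))["wrist"]
cv2.imwrite("pics/w4c.png",cv2.resize(d["pixels"][90:270,220:400],None,fx=3.3,fy=3.3,interpolation=2))
for n,u,h in(("hface",(360,141),.046),("cut",(380,146),.008),("cutnear",(384,157),.016)):
    print(n,(Ro.from_euler('z',-YAW).apply(back(d,[u],.17+h)[0]-K)*1000).round(1))
c1=pickle.load(open("cams1.pkl","rb"))["wrist"]
print((Ro.from_euler('z',-YAW).apply(back(c1,[(371,80)],.178)[0]-K)*1000).round(1), (Ro.from_euler('z',-YAW).apply(back(c1,[(375,94)],.186)[0]-K)*1000).round(1))
```

```text
hface [ 31.2 127.9  46. ]
cut [ 58.2 118.9   8. ]
cutnear [ 61.5 108.   16. ]
[ 56.3 120.5   8. ] [ 59.5 107.2  16. ]
```

View pics/w4c.png

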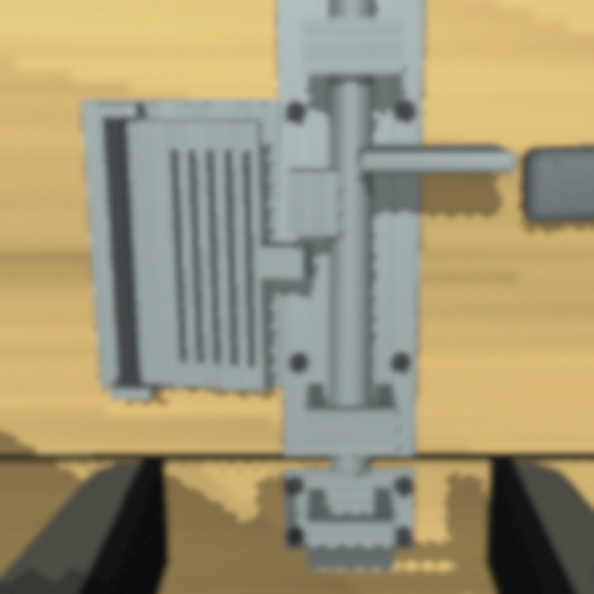

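Run:
```python
from workcell import bot
print(bot.current_clock(),abs(bot.current_joint_vel()).max()); bot.job_done()
```

```text
19.4417 0.006894145113918321
the job is handed in; nothing more can be done
```

The bolt is drawn back and the job is handed in at 19.4 s of the allowed 38 s, with the hand clear about 180 mm above the lid. `job_done` gives no verdict, so success rests on the checks below.

- **Catch:** I pressed it down with one fingertip until it met its stop (tip about 14.5 mm above the lid, about 10 N). I kept it down while the bolt moved.
- **Bolt:** I pushed the handle with the other fingertip until the force jumped at the end stop. The fingertip travelled about 36 mm from meeting the handle.
- **Release:** I lifted the hand straight up and then away.

The last wrist picture shows:
- The bolt is out of the keeper, and the handle's pushing face has moved 35.3 mm from where it started.
- The lug is past the catch's tongue, and the plate looks as it did at the start. I judged the catch to be up from the picture only; its angle was not measured.
- The cutter is within about 2 mm of its first position, which is within measuring error. The other bystanders were not re-measured, but the hand only came down over the bolt.

The force reading at the end was about 1.4 N vertically, slightly more than the roughly 0.8 N at the start. I took this as sensor offset, since the hand was well clear of everything.

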